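# Shift the feed box into the green slot

## Task

Change the feed on the grey gearbox: push its selector lever with your fingertips, out of the middle lane and across the gate, fully home into the slot next to the green plug. Push the handle on one side at a time, never pinch it between the fingers; do not put it into the slot of another colour, and leave the loose things on the bench where they are. Come clear of the lever at the end.

Things in the scene. Friction and masses are not known exactly. Their poses are not given: they have to be found in the camera images.
- feed_box: grey gearbox bolted to the bench, flange 150 x 140 mm (x, y), up to 90 mm high without the lever; origin at the centre of its underside, z up, x towards its far side, y to its left. The selector lever stands up through the gate in its top, and starts somewhere along the middle lane
- gate_mid (a point): centre of the aluminium gate plate's top, 90 mm over the bench, axes as feed_box. Three lanes along x at y = -24, 0, +24 mm, 14 mm wide, open to x = +-27.5 mm, joined at x = 0 by a crossbar along y, 15 mm wide, whose ends are the outer lanes' walls. A slot is half a lane, on one side of the crossbar. Island ends are round and guide the lever
- handle_mid (a point): middle of the lever's handle, a black block 36 x 36 mm, 70 mm tall (37 mm down, 33 mm up from here along the lever). It lies 152 mm along the lever from the pivot, which is on the box's centre axis 10 mm over the bench; 162 mm over the bench when upright. Home in an outer slot: about 44 mm along x and 47 mm along y from the box's centre, 150 mm high
- stem_gate (a point): point on the lever's 10 mm steel stem, 75 mm along the lever from the pivot, about level with the gate plate. Home in an outer slot: about 22 mm along x and 22 to 26 mm along y from the box's centre
- lever_side (a joint): sideways tilt of the lever, rad; 0 upright (middle lane), grows towards the box's +y, about +-0.31 in the outer lanes. It has no spring: about 2.5 N at the handle moves it, and it stays where it is left
- lever_fore (a joint): fore-and-aft tilt of the lever, rad; 0 in the crossbar, grows towards the box's +x, stops at about +-0.29 at the slots' ends; the same friction, no spring
- pad_near: rubber pad 27 x 62 mm on the handle's -x face (box frame), its face 18 mm from the handle's axis; origin at the pad's middle
- pad_far: the same on the handle's +x face
- pad_left: the same on the handle's +y face
- pad_right: the same on the handle's -y face
- plug_green: round green plastic plug, 16 mm wide and 6.5 mm high, on the gate plate at the end of one of the four outer slots: at x = +-41 mm, y = +-30 mm from the box's centre (which colour is where changes); origin at the centre of its underside
- plug_yellow: round yellow plastic plug, 16 mm wide and 6.5 mm high, on the gate plate at the end of one of the four outer slots: at x = +-41 mm, y = +-30 mm from the box's centre (which colour is where changes); origin at the centre of its underside
- plug_blue: round blue plastic plug, 16 mm wide and 6.5 mm high, on the gate plate at the end of one of the four outer slots: at x = +-41 mm, y = +-30 mm from the box's centre (which colour is where changes); origin at the centre of its underside
- plug_red: round red plastic plug, 16 mm wide and 6.5 mm high, on the gate plate at the end of one of the four outer slots: at x = +-41 mm, y = +-30 mm from the box's centre (which colour is where changes); origin at the centre of its underside
- pliers: loose pliers with red handles, 182 x 48 x 10 mm, lying on the bench by the gearbox; origin at the centre of the underside
- paint_marker: loose white paint marker with a red clip, 138 x 19 x 16 mm, lying on the bench behind the gearbox; origin at the centre of the underside
- tape_measure: loose yellow tape measure, 36 x 68 x 62 mm; origin at the centre of the underside
- strip_01: loose brown steel strip with a hole, 118 x 36 x 6 mm; origin at the centre of the underside
- try_square: loose steel try square with a black stock, 110 x 171 x 23 mm; origin at the centre of the underside
There are look-alikes about, which are no part of the job. Of the things that look like the feed_box, the larger one is meant.

How it is judged:
By the outcome, as a careful person would: the job done as asked, in the order asked, and still so for the second after the job is handed in, with the robot touching nothing.
It also fails if it takes over 61 s, if anything falls off the work surface, if the arm or the gripper's body presses on something with over 40 N, if the wrist force passes 120 N, or if a joint passes its speed limit or range.

## Robot

A 6-joint arm with a two-finger parallel gripper is mounted at the origin on a cart in front of the work surface, level with it; the furniture and walls round the work are solid. World frame = base frame: x ahead of the robot, y to its left, z up, the work surface at z = 0. Lengths are in m, angles in rad, forces in N, time in s.
With the tool pointing down it reaches from about 0.25 to 0.725 m from the base axis. Payload 4 kg.
Tool frame: the origin (TCP) lies midway between the tips of the shut fingers; the grasp point (between the pads) lies pinch_z behind it (pinch_z is the distance from the TCP to the grasp point, in m); z points along the fingers, y is the direction in which the jaws open and shut (so a half turn about z gives the same grasp; the last joint's range is limited). The gripper opens to 85 mm and grips with 20 to 120 N. Pads are 22 mm wide; open, the fingers measure 114 mm over their backs; the gripper's body (76 mm by 85 mm) begins 54 mm behind the grasp point. The pads swing forward as they close: fully open they stand 13 mm farther back than shut.
Start: joints at [-1.116, 0.241, 0.005, 1.335, 0, 1.571], TCP at [0.22, -0.449, 0.21] pointing down, gripper open.
Joint ranges: [-2.72, 2.72], [-1.05, 1.87], [-1.09, 1.28], [-1.99, 2.15], [-1.42, 1.44], [-3.14, 3.14]. Speed limits (rad/s): [2.79, 2.79, 3.14, 3.14, 3.14, 3.14].

## Interface

Orientations are given as a unit quaternion [x, y, z, w].
In Python, from workcell import * gives the robot as it stands.
- The arm moves only by the tool move_arm, never from a script. Its argument "motion" is a list of rows, each a list of 3 entries, a list of its own where there are three numbers: the finger opening in mm, from 0 to 85.4, then the shift along the tool's x, y, z in units of 50 mm (1.0 is 50 mm), then the turn about the tool's z in units of 6 degrees (1.0 is 6 degrees). In form: [[claw, [dx, dy, dz], roll], ...]. A call has exactly 10 rows; each row is the pose to reach, as a shift and turn from the pose commanded when the call began, along the tool's axes at that moment; what a row does not reach only later rows make up. A row lasts 1/10 s, in which the tool goes at most 50 mm and 8.59 degrees, less where a joint would pass 70% of its speed; a pose out of reach is approached as far as the arm can. A call with a gripper value outside its range is refused whole. The fingers move at their own pace and stop on an object; the grip force is fixed at half the most. Time passes only in rows, so rows that repeat a pose let the fingers close, or fill a call up. It gives the time, the measured TCP pose, the force and the opening at its end, in the units of the state.
- get_obs(): the state, without advancing time (a new reading comes with each control period).
- camera(name): name is "side" or "top"; returns a dict with "color" (384x512x3 uint8, red, green, blue), "fx", "fy", "cx", "cy" (pixels), "rvec" (rotation vector, rad) and "tvec" (3), from world to camera coordinates, as OpenCV has them. Camera axes: x right, y down, z forward; pixel columns grow to the right and rows downward; lengths in m; the calibration is good to about 2 mm. A picture is of the moment at which its call begins. There is no depth.
- job_done(): hands the job in, once; it reports no verdict.
The state is a dict: "clock": time; "joint_pos": joint angles; "joint_vel": joint speeds; "tau": joint torques, N m; "eef_pos": TCP position; "tool_rot": TCP orientation; "ft_force": force on the tool from outside, world axes, zero at the start; "ft_torque": the same for the moment, N m; "grip_width": finger opening in m.
Only numpy, scipy, OpenCV 4.12 (cv2) and the standard library are available. Lean on these libraries where they do the work, as an engineer would, in place of code of your own. Each camera call takes 0.05 s, during which the arm holds its last target.

## Working session

There is one attempt and no reset: what is moved stays moved. The work goes in short steps, Python scripts to look and compute and a tool call to move; the robot and the scene stay as the last step left them, time stands still between calls to the robot, and variables do not carry over. Pictures are saved under pics/ and viewed, and the job is handed in when it is done.

Besides the shell and the picture viewer there is one more tool, called after "Call:" as a command line: name --argument value ..., lists and objects as JSON in quotes. move_arm: Moves the arm, as the interface text tells. Its arguments: {"type":"object","properties":{"motion":{"type":"array","items":{"type":"array"}}},"required":["motion"]}

```bash
mkdir -p pics; ls; python3 - <<'E'
from workcell import *
import cv2
print(get_obs())
for n in("side","top"):
    c=camera(n); cv2.imwrite(f"pics/{n}0.png",c["color"][:,:,::-1]); print(n,c["fx"],c["fy"],c["cx"],c["cy"],c["rvec"],c["tvec"])
E
```

```text
pics
{'clock': 0.0, 'joint_pos': array([-1.11597246e+00,  2.41438434e-01,  3.69276905e-03,  1.33517230e+00,
       -1.19228624e-06,  1.57079354e+00]), 'joint_vel': array([-9.08944355e-04, -8.28161820e-04, -9.50273692e-04, -4.86324266e-04,
        8.48552567e-05,  2.62268525e-04]), 'tau': array([ 6.37049525e-04, -3.72321296e+01,  2.52403897e+01,  1.70887378e-02,
        7.58080455e-05,  2.55813973e-06]), 'eef_pos': array([ 0.21935215, -0.44855684,  0.20918827]), 'tool_rot': array([ 9.74252292e-01,  2.25458079e-01, -2.39747914e-04, -1.03337069e-03]), 'ft_force': array([-0.62202632, -0.19117437, -0.43961188]), 'ft_torque': array([ 0.05275125,  0.04079201, -0.02328645]), 'grip_width': 0.08523377199678801}
side 377.0841441583208 377.0841441583208 252.68067385064194 192.5697696683281 [ 2.24078077 -0.88581213  0.37752604] [-0.52559281  0.21739672  1.34740145]
top 405.9987854940364 405.9987854940364 259.1512483780462 190.1758166075732 [ 2.14100945 -2.1901213   0.14194256] [-0.23419781  0.51985095  1.23406689]
```

View pics/side0.png

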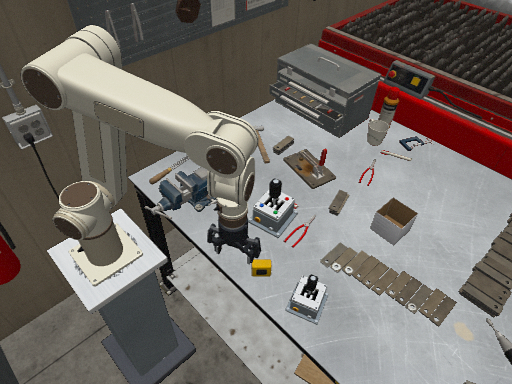

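View pics/top0.png

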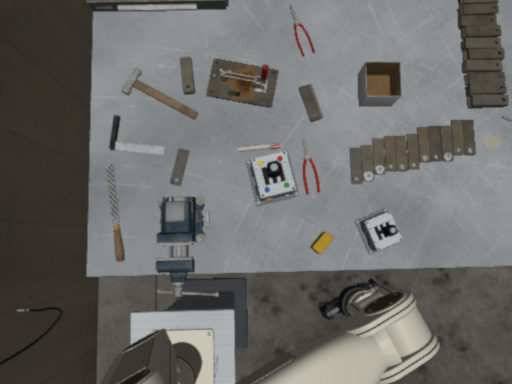

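The feed box is at about (273,175) in the top view and (272,210) in the side view. I'll enlarge both.

```bash
cat > h.py <<'E'
import numpy as np, cv2
def pose(c):
    R=cv2.Rodrigues(np.array(c["rvec"]))[0]; t=np.array(c["tvec"]).ravel(); return R,t
def ray(c,u,v):
    R,t=pose(c); d=R.T@np.array([(u-c["cx"])/c["fx"],(v-c["cy"])/c["fy"],1.]); return -R.T@t,d/np.linalg.norm(d)
def onz(c,u,v,z):
    o,d=ray(c,u,v); return o+d*(z-o[2])/d[2]
def proj(c,p):
    R,t=pose(c); q=R@np.asarray(p)+t; return np.array([c["fx"]*q[0]/q[2]+c["cx"],c["fy"]*q[1]/q[2]+c["cy"]])
def crop(c,name,u,v,w,h,s):
    im=c["color"][v:v+h,u:u+w,::-1]; cv2.imwrite(name,cv2.resize(im,None,fx=s,fy=s,interpolation=cv2.INTER_CUBIC))
E
python3 - <<'E'
from workcell import *
from h import *
c=camera("top"); crop(c,"pics/t1.png",235,135,95,75,8)
hsv=cv2.cvtColor(c["color"],cv2.COLOR_RGB2HSV)
roi=np.zeros(hsv.shape[:2],bool); roi[145:203,245:300]=1
for n,lo,hi in(("red",170,8),("yellow",22,35),("green",45,80),("blue",100,125)):
    H=hsv[...,0]; m=((H>=lo)&(H<=hi)) if lo<hi else ((H>=lo)|(H<=hi))
    m=(m&roi&(hsv[...,1]>130)&(hsv[...,2]>80)).astype(np.uint8)
    k,l,s,ce=cv2.connectedComponentsWithStats(m)
    for i in range(1,k):
        if s[i,4]>3: print(n,s[i,4],ce[i],onz(c,*ce[i],.0965))
c=camera("side"); crop(c,"pics/s1.png",235,165,95,80,8)
E
```

```text
red 13 [279.46153846 158.15384615] [ 0.6017793  -0.30801136  0.0965    ]
yellow 15 [260.13333333 162.53333333] [ 0.58972026 -0.24992779  0.0965    ]
green 8 [286.  184.5] [ 0.52193551 -0.32509094  0.0965    ]
blue 12 [266.66666667 189.25      ] [ 0.5090073 -0.2673742  0.0965   ]
```

View pics/t1.png

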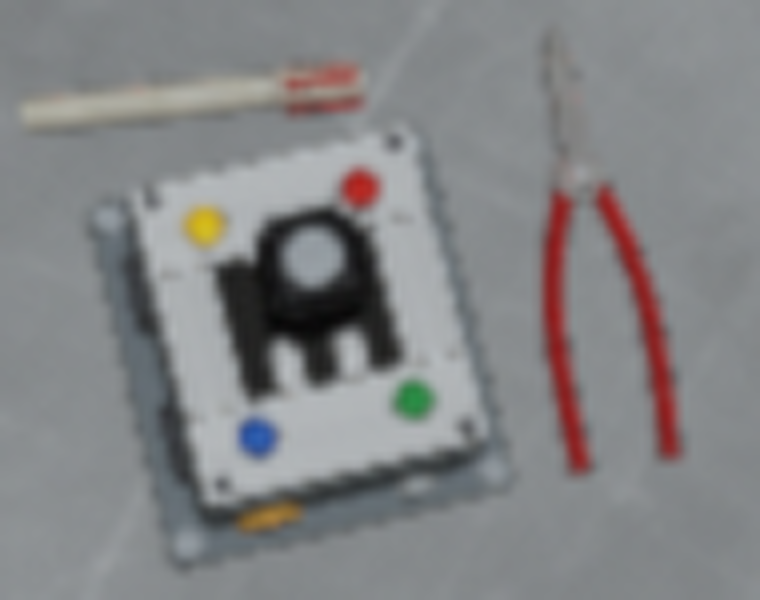

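View pics/s1.png

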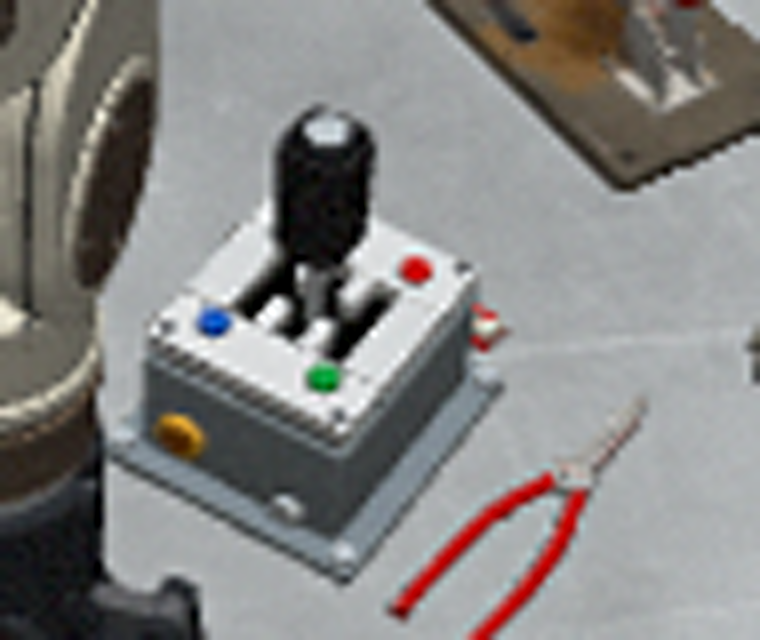

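```bash
cat >> h.py <<'E'
C=np.array([.5556,-.2876,0]); a=np.deg2rad(12.1)
EX=np.array([np.cos(a),np.sin(a),0]); EY=np.array([-np.sin(a),np.cos(a),0]); EZ=np.array([0,0,1.])
B=np.array([EX,EY,EZ])
def box(p): return B@(np.asarray(p)-C)
def tri(c1,p1,c2,p2):
    o1,d1=ray(c1,*p1);o2,d2=ray(c2,*p2)
    s=np.linalg.lstsq(np.c_[d1,-d2],o2-o1,rcond=None)[0]
    x,y=o1+s[0]*d1,o2+s[1]*d2; return (x+y)/2,np.linalg.norm(x-y)
E
python3 - <<'E'
from workcell import *
from h import *
t=camera("top");s=camera("side")
p,e=tri(t,(235+313/8-.5,135+257/8-.5),s,(235+328/8-.5,165+128/8-.5)); print(p,e,box(p))
for u in (( .6018,-.3080,.0965),(.5897,-.2499,.0965),(.5219,-.3251,.0965),(.509,-.2674,.0965)): print(box(u),proj(s,u))
o=get_obs();print(box(o["eef_pos"]), np.rad2deg(np.arctan2(*(cv2.Rodrigues(np.zeros(3))[0][:2,0][::-1]))))
from scipy.spatial.transform import Rotation as Rr
print(B@Rr.from_quat(o["tool_rot"]).as_matrix())
T=Rr.from_quat(o["tool_rot"]).as_matrix()
tgt=C+EX*.085+EZ*.26; print((T.T@(tgt-o["eef_pos"]))/.05)
E
```

```text
[ 0.55911504 -0.28537658  0.19957995] 0.0024381869359371626 [0.00390302 0.0014372  0.19957995]
[ 0.04089737 -0.02963116  0.0965    ] [285.76605223 197.90986248]
[0.04124503 0.02971444 0.0965    ] [272.47446453 191.30293948]
[-0.04081199 -0.02960273  0.0965    ] [274.20234969 211.32594748]
[-0.0413304   0.02951945  0.0965    ] [260.57062433 204.44296382]
[-0.3624065  -0.08737038  0.20980907] 0.0
[[ 9.70476368e-01  2.41196170e-01 -1.62358739e-04]
 [ 2.41196224e-01 -9.70476162e-01  6.32459607e-04]
 [-5.01845125e-06 -6.52947417e-04 -9.99999787e-01]]
[ 9.10541186  0.46178181 -1.00416602]
```

```bash
python3 - <<'E'
from workcell import *
from h import *
t=camera("top");s=camera("side")
im=cv2.imread("pics/s1.png")
for z in(.19,.195): print(box(onz(t,235+313/8-.5,135+257/8-.5,z)))
p,e=tri(t,(235+313/8-.5,135+257/8-.5),s,(235+328/8-.5-.7,165+128/8-.5-.3)); print(box(p),e)
print("stem side",[box(onz(s,235+318/8-.5-.7,165+v/8-.5-.3,.09)) for v in (275,290,305)])
# handle outline blob (dark) in top
E
```

```text
[0.00469076 0.00156598 0.19      ]
[0.00387505 0.00200158 0.195     ]
[0.00286041 0.00250789 0.20152944] 0.00015861754506198516
stem side [array([0.01679819, 0.00903874, 0.09      ]), array([0.00864482, 0.00390566, 0.09      ]), array([ 0.00056759, -0.00117949,  0.09      ])]
```

The plug spacings (82 × 59 mm) fit the drawing. Box yaw is about 12.1°, and the green plug is at (−x, −y). The lever is near upright, with its cap about 4 mm to +x. I'll shut the fingers and move above the handle's +y side.

Call:
move_arm --motion '[[0, [0, 0, -0.6], 0.4], [0, [0.8, -0.1, -1.0], 0.8], [0, [1.7, -0.2, -1.0], 1.2], [0, [2.6, -0.4, -1.0], 1.6], [0, [3.5, -0.5, -1.0], 2.0], [0, [4.4, -0.6, -1.0], 2.33], [0, [5.3, -0.8, -1.0], 2.33], [0, [6.2, -0.9, -1.0], 2.33], [0, [7.1, -1.05, -1.0], 2.33], [0, [7.81, -1.14, -1.0], 2.33]]'

```text
clock: 1.4
eef_pos: [0.5473, -0.2245, 0.2599]
tool_rot: [0.994, 0.106, 0.0, -0.0]
ft_force: [-0.3, -0.1, 0.1]
grip_width: 0.0001
```

```bash
cat > st.py <<'E'
from workcell import *
from h import *
from scipy.spatial.transform import Rotation as Rr
o=get_obs(); T=Rr.from_quat(o["tool_rot"]).as_matrix()
print(o["clock"],"box",(box(o["eef_pos"])*1000).round(1),"yaw",np.rad2deg(np.arctan2(*(B@T)[[1,0],0])).round(2),"F",(B@o["ft_force"]).round(2),o["grip_width"].round(4))
E
python3 st.py; python3 st.py
```

```text
Traceback (most recent call last):
  File "st.py", line 5, in <module>
    print(o["clock"],"box",(box(o["eef_pos"])*1000).round(1),"yaw",np.rad2deg(np.arctan2(*(B@T)[[1,0],0])).round(2),"F",(B@o["ft_force"]).round(2),o["grip_width"].round(4))
                                                                                                                                                   ^^^^^^^^^^^^^^^^^^^^^
AttributeError: 'float' object has no attribute 'round'
Traceback (most recent call last):
  File "st.py", line 5, in <module>
    print(o["clock"],"box",(box(o["eef_pos"])*1000).round(1),"yaw",np.rad2deg(np.arctan2(*(B@T)[[1,0],0])).round(2),"F",(B@o["ft_force"]).round(2),o["grip_width"].round(4))
                                                                                                                                                   ^^^^^^^^^^^^^^^^^^^^^
AttributeError: 'float' object has no attribute 'round'
```

Call:
move_arm --motion '[[0, [0, 0, 0.5], 0], [0, [0, 0, 1.0], 0], [0, [0, 0, 1.5], 0], [0, [0, 0, 2.0], 0], [0, [0, 0, 2.2], 0], [0, [0, 0.1, 2.25], 0], [0, [0, 0.2, 2.25], 0], [0, [0, 0.3, 2.25], 0], [0, [0, 0.4, 2.25], 0], [0, [0, 0.45, 2.25], 0]]'

```text
clock: 2.4
eef_pos: [0.5508, -0.2495, 0.1486]
tool_rot: [0.994, 0.105, 0.001, 0.001]
ft_force: [0.2, -0.9, -0.0]
grip_width: -0.0
```

```bash
sed -i 's/o\["grip_width"\].round(4)/o["grip_width"]/' st.py; cat >> st.py <<'E'
import sys
if len(sys.argv)>1:
    t=camera("top");s=camera("side");k=sys.argv[1]
    for c in(t,s):
        pass
    A=[cv2.resize(np.ascontiguousarray(c["color"][v:v+80,u:u+80,::-1]),None,fx=5,fy=5,interpolation=cv2.INTER_CUBIC) for c,u,v in((t,235,135),(s,235,165))]
    cv2.imwrite(f"pics/{k}.png",np.hstack(A))
E
python3 st.py a1
```

```text
2.4 box [  3.2  38.2 148.6] yaw -0.07 F [ 0.02 -0.96 -0.  ] -3.081077739067287e-05
```

View pics/a1.png

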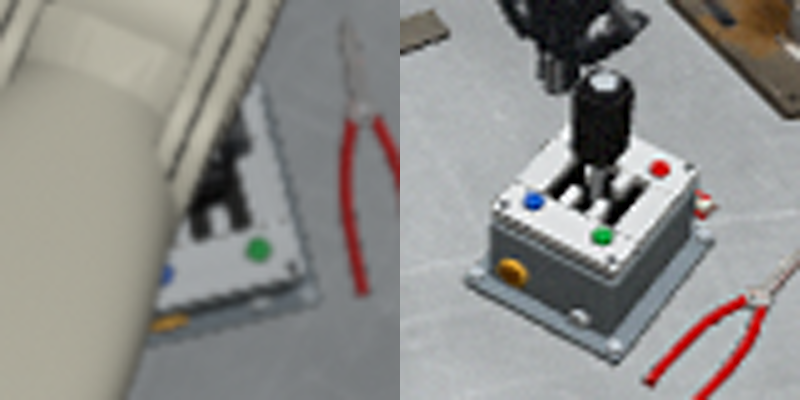

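The top view is blocked by the arm. In the side view the shut fingers (545,80) are just beside the upright handle (605,120). Next I push toward −y.

Call:
move_arm --motion '[[0, [0, 0.06, 0], 0], [0, [0, 0.13, 0], 0], [0, [0, 0.2, 0], 0], [0, [0, 0.27, 0], 0], [0, [0, 0.34, 0], 0], [0, [0, 0.41, 0], 0], [0, [0, 0.48, 0], 0], [0, [0, 0.55, 0], 0], [0, [0, 0.6, 0], 0], [0, [0, 0.6, 0], 0]]'

```text
clock: 3.5
eef_pos: [0.5565, -0.2783, 0.1475]
tool_rot: [0.994, 0.105, 0.0, 0.0]
ft_force: [-0.5, 1.8, 1.2]
grip_width: 0.0001
```

```bash
python3 st.py a2
```

```text
3.5 box [  2.8   8.9 147.5] yaw -0.05 F [-0.12  1.82  1.23] 9.283877245458785e-05
```

View pics/a2.png

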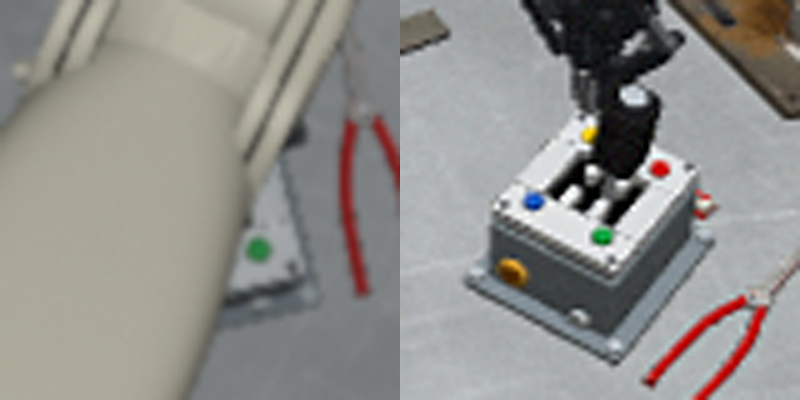

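The handle is tilting toward −y (cap now at 632,97) with a light force. I'll keep pushing.

Call:
move_arm --motion '[[0, [0, 0.05, 0], 0], [0, [0, 0.1, 0], 0], [0, [0, 0.15, 0], 0], [0, [0, 0.2, 0], 0], [0, [0, 0.25, 0], 0], [0, [0, 0.28, 0], 0], [0, [0, 0.31, 0], 0], [0, [0, 0.34, 0], 0], [0, [0, 0.36, 0], 0], [0, [0, 0.36, 0], 0]]'

```text
clock: 4.6
eef_pos: [0.5601, -0.2956, 0.1476]
tool_rot: [0.994, 0.105, -0.0, 0.0]
ft_force: [0.2, 2.4, -0.4]
grip_width: 0.0001
```

```bash
python3 st.py a3
```

```text
4.6 box [  2.8  -8.7 147.6] yaw -0.03 F [ 0.65  2.31 -0.4 ] 0.00013150067092161815
```

View pics/a3.png

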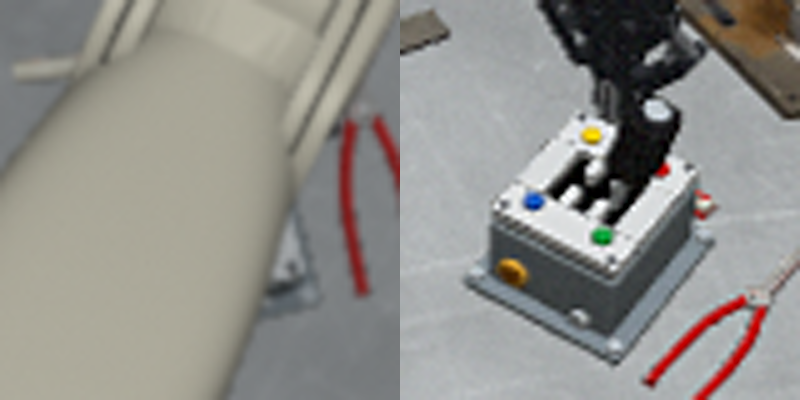

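Call:
move_arm --motion '[[0, [0, 0.03, 0], 0], [0, [0, 0.06, 0], 0], [0, [0, 0.09, 0], 0], [0, [0, 0.12, 0], 0], [0, [0, 0.14, 0], 0], [0, [0, 0.16, 0], 0], [0, [0, 0.18, 0], 0], [0, [0, 0.2, 0], 0], [0, [0, 0.2, 0], 0], [0, [0, 0.2, 0], 0]]'

```text
clock: 5.7
eef_pos: [0.5623, -0.3053, 0.1476]
tool_rot: [0.994, 0.105, 0.0, 0.0]
ft_force: [-1.1, 2.0, -1.4]
grip_width: 0.0002
```

```bash
python3 st.py a4
```

```text
5.7 box [  2.8 -18.7 147.6] yaw -0.03 F [-0.7   2.2  -1.35] 0.00021055218607727162
```

View pics/a4.png

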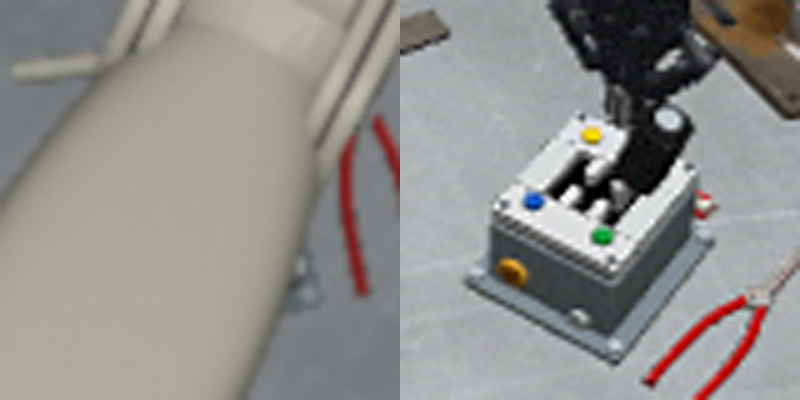

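```bash
cat >> h.py <<'E'
from scipy.optimize import least_squares
def cap(f,s,r=.187):
    # lever direction with tilt f to +x, s to +y
    d=np.array([np.tan(f),np.tan(s),1.]); d/=np.linalg.norm(d); return C+EZ*.01+B.T@(d*r)
def tilt(c,px,off):
    r=least_squares(lambda q:proj(c,cap(*q))+off-px,[0,0]); return r.x
E
python3 - <<'E'
from workcell import *
from h import *
s=camera("side")
off=np.array([.7,.3])
for n,x,y in(("a1",603,85),("a2",632,97),("a3",658,111),("a4",671,121)):
    print(n,tilt(s,np.array([235+(x-400)/5-.4,165+y/5-.4]),off))
print(tilt(s,np.array([235+328/8-.5,165+128/8-.5]),off))
E
```

```text
a1 [0.00905997 0.01403494]
a2 [ 0.02293992 -0.10695592]
a3 [ 0.03293761 -0.21880488]
a4 [ 0.02985386 -0.28099609]
[0.03852723 0.02573456]
```

Side tilt is about −0.28 and heading for −0.31, so I push a little further to reach the wall.

Call:
move_arm --motion '[[0, [0, 0.02, 0], 0], [0, [0, 0.04, 0], 0], [0, [0, 0.06, 0], 0], [0, [0, 0.08, 0], 0], [0, [0, 0.1, 0], 0], [0, [0, 0.11, 0], 0], [0, [0, 0.12, 0], 0], [0, [0, 0.13, 0], 0], [0, [0, 0.13, 0], 0], [0, [0, 0.13, 0], 0]]'

```text
clock: 6.85
eef_pos: [0.5635, -0.3113, 0.1475]
tool_rot: [0.994, 0.105, -0.0, -0.0]
ft_force: [-0.5, 2.5, -0.3]
grip_width: -0.0002
```

```bash
python3 st.py a5
```

```text
6.85 box [  2.8 -24.8 147.5] yaw -0.01 F [ 0.02  2.58 -0.27] -0.00017813318989458633
```

View pics/a5.png

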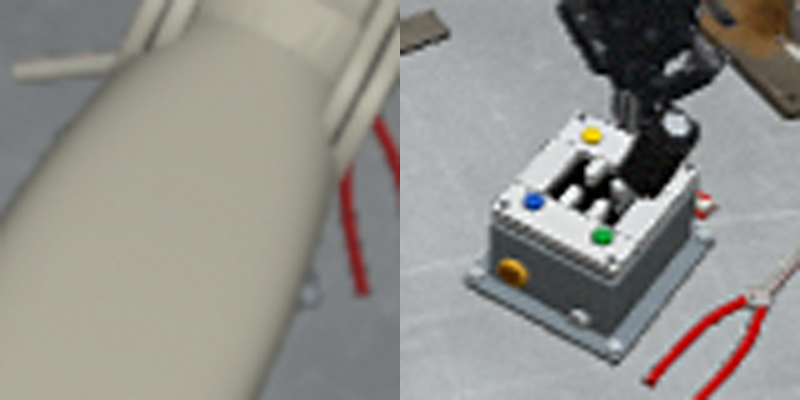

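Call:
move_arm --motion '[[0, [0, 0.02, 0], 0], [0, [0, 0.04, 0], 0], [0, [0, 0.06, 0], 0], [0, [0, 0.06, 0], 0], [0, [0, 0.06, 0], 0], [0, [0, 0.06, 0], 0], [0, [0, 0.06, 0], 0], [0, [0, 0.06, 0], 0], [0, [0, 0.06, 0], 0], [0, [0, 0.06, 0], 0]]'

```text
clock: 7.95
eef_pos: [0.5638, -0.3127, 0.1473]
tool_rot: [0.994, 0.106, -0.0, -0.002]
ft_force: [-1.3, 6.8, 0.3]
grip_width: -0.0001
```

```bash
python3 st.py a6;python3 - <<'E'
from workcell import *
from h import *
s=camera("side")
print(tilt(s,np.array([235+(678-400)/5-.4,165+126/5-.4]),np.array([.7,.3])))
E
```

```text
7.95 box [  2.8 -26.3 147.3] yaw 0.04 F [0.19 6.89 0.27] -0.0001334261055047579
[ 0.03120495 -0.31321024]
```

View pics/a6.png

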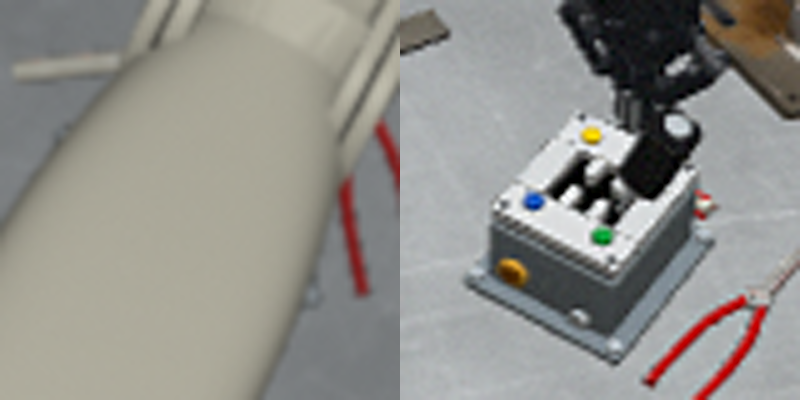

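The force has risen to 7 N at −0.31, so the lever is on the outer wall. I back off, rise, and go round to the far (+x) side.

Call:
move_arm --motion '[[0, [0, -0.4, 0], 0], [0, [0, -0.6, -0.3], 0], [0, [0, -0.6, -1.0], 0], [0, [0, -0.6, -1.75], 0], [0, [0.5, -0.3, -1.75], 0], [0, [1.05, 0.1, -1.75], 0], [0, [1.05, 0.4, -1.75], 0], [0, [1.05, 0.4, -1.1], 0], [0, [1.05, 0.4, -0.5], 0], [0, [1.05, 0.4, 0], 0]]'

```text
clock: 9.1
eef_pos: [0.6202, -0.3242, 0.1477]
tool_rot: [0.994, 0.105, 0.001, 0.001]
ft_force: [-0.2, 0.2, 0.2]
grip_width: -0.0002
```

```bash
python3 st.py b1
```

```text
9.1 box [ 55.4 -49.3 147.7] yaw -0.05 F [-0.13  0.26  0.17] -0.00015590492801390783
```

View pics/b1.png

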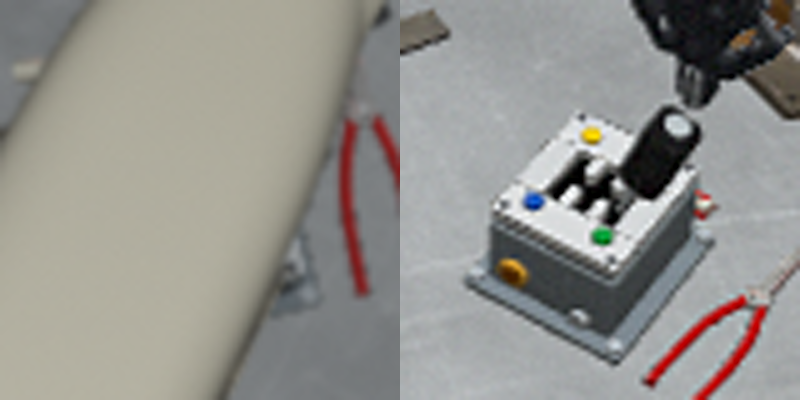

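The lever is free and the fingers (690,90) are just beyond its far face. I push toward −x.

Call:
move_arm --motion '[[0, [-0.15, 0, 0], 0], [0, [-0.28, 0, 0], 0], [0, [-0.36, 0, 0], 0], [0, [-0.44, 0, 0], 0], [0, [-0.52, 0, 0], 0], [0, [-0.6, 0, 0], 0], [0, [-0.68, 0, 0], 0], [0, [-0.76, 0, 0], 0], [0, [-0.84, 0, 0], 0], [0, [-0.84, 0, 0], 0]]'

```text
clock: 10.2
eef_pos: [0.5776, -0.3319, 0.1474]
tool_rot: [0.994, 0.105, -0.001, -0.0]
ft_force: [0.4, 0.2, 1.0]
grip_width: 0.0002
```

```bash
python3 st.py b2
```

```text
10.2 box [ 12.2 -47.9 147.4] yaw -0.06 F [0.44 0.09 1.05] 0.00018734210545293418
```

View pics/b2.png

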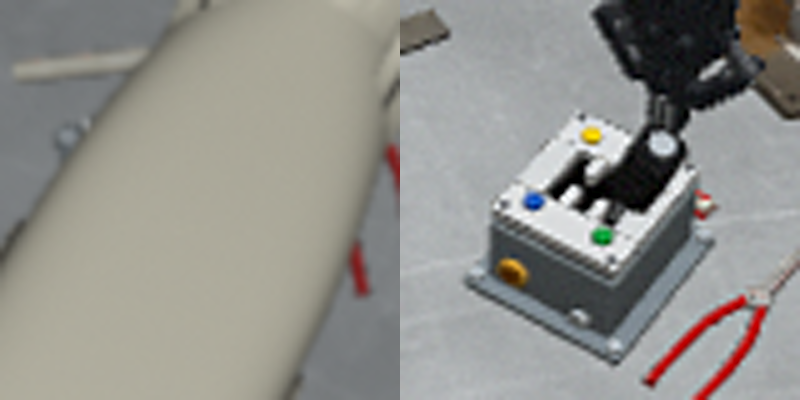

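Call:
move_arm --motion '[[0, [-0.06, 0, 0], 0], [0, [-0.12, 0, 0], 0], [0, [-0.18, 0, 0], 0], [0, [-0.24, 0, 0], 0], [0, [-0.3, 0, 0], 0], [0, [-0.36, 0, 0], 0], [0, [-0.41, 0, 0], 0], [0, [-0.45, 0, 0], 0], [0, [-0.45, 0, 0], 0], [0, [-0.45, 0, 0], 0]]'

```text
clock: 11.3
eef_pos: [0.5563, -0.3367, 0.1477]
tool_rot: [0.994, 0.105, -0.0, 0.0]
ft_force: [0.5, 0.8, 0.0]
grip_width: 0.0
```

```bash
python3 st.py b3
```

```text
11.3 box [ -9.6 -48.1 147.7] yaw -0.03 F [0.68 0.64 0.02] 4.5782208842161964e-05
```

View pics/b3.png

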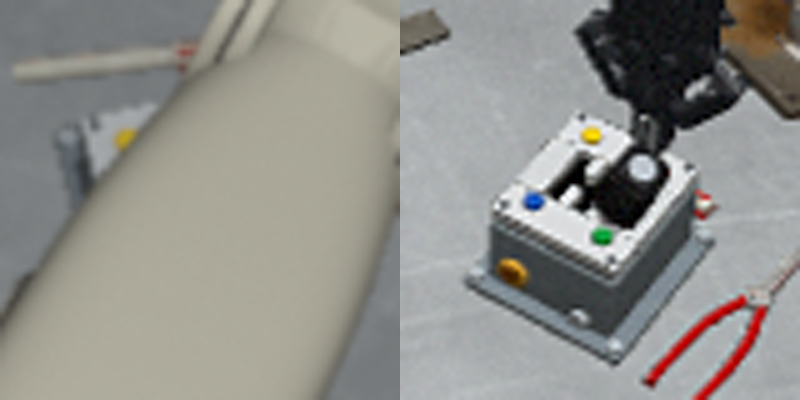

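The cap is at (642,166), moving into the slot beside green with a low force. I continue.

Call:
move_arm --motion '[[0, [-0.04, 0, 0], 0], [0, [-0.08, 0, 0], 0], [0, [-0.12, 0, 0], 0], [0, [-0.15, 0, 0], 0], [0, [-0.18, 0, 0], 0], [0, [-0.2, 0, 0], 0], [0, [-0.22, 0, 0], 0], [0, [-0.24, 0, 0], 0], [0, [-0.24, 0, 0], 0], [0, [-0.24, 0, 0], 0]]'

```text
clock: 12.4
eef_pos: [0.5489, -0.3381, 0.1478]
tool_rot: [0.994, 0.106, 0.004, -0.0]
ft_force: [12.1, 2.7, -5.1]
grip_width: 0.0004
```

```bash
python3 st.py b4;python3 - <<'E'
from workcell import *
from h import *
s=camera("side")
for x,y in((663,146),(642,166)):print(tilt(s,np.array([235+(x-400)/5-.4,165+y/5-.4]),np.array([.7,.3])))
E
```

```text
12.4 box [-17.1 -47.9 147.8] yaw 0.09 F [12.45  0.1  -5.11] 0.0004032135941838824
[-0.09231346 -0.31967908]
[-0.21979377 -0.30785502]
```

View pics/b4.png

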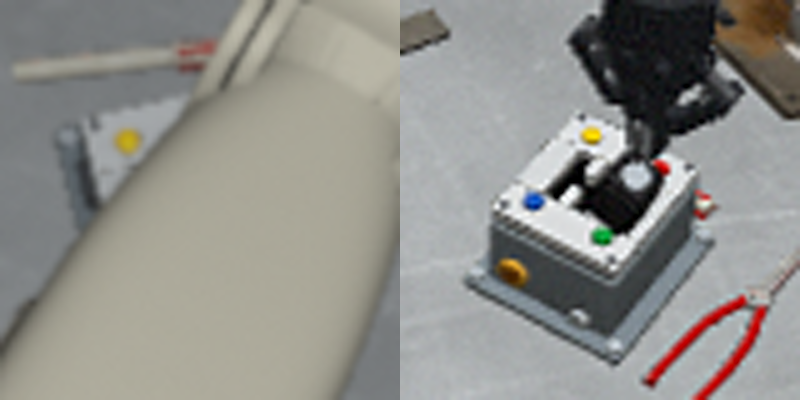

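Call:
move_arm --motion '[[0, [-0.02, 0, 0], 0], [0, [-0.04, 0, 0], 0], [0, [-0.05, 0, 0], 0], [0, [-0.05, 0, 0], 0], [0, [-0.05, 0, 0], 0], [0, [-0.05, 0, 0], 0], [0, [-0.05, 0, 0], 0], [0, [-0.05, 0, 0], 0], [0, [-0.05, 0, 0], 0], [0, [-0.05, 0, 0], 0]]'

```text
clock: 13.55
eef_pos: [0.5484, -0.3381, 0.1478]
tool_rot: [0.994, 0.107, 0.006, -0.0]
ft_force: [16.7, 3.7, -6.2]
grip_width: -0.0
```

```bash
python3 st.py
```

```text
13.55 box [-17.6 -47.8 147.8] yaw 0.15 F [17.06  0.14 -6.19] -3.9370789329331806e-05
```

The lever is on a firm stop: 17 N with only 0.5 mm of movement. I back off along +x, rise, and move well aside so that both cameras see the box.

Call:
move_arm --motion '[[0, [0.2, 0, 0], 0], [0, [0.6, 0, 0], 0], [0, [1.0, 0, -0.3], 0], [0, [1.0, 0, -1.0], 0], [0, [1.0, 0, -1.8], 0], [0, [1.0, 0, -2.2], 0], [0, [0.7, 0.9, -2.2], 0], [0, [0.4, 1.8, -2.2], 0], [0, [0.1, 2.7, -2.2], 0], [0, [-0.3, 3.5, -2.2], 0]]'

```text
clock: 14.55
eef_pos: [0.5601, -0.5128, 0.2542]
tool_rot: [0.994, 0.105, 0.0, 0.001]
ft_force: [39.7, -37.3, 57.5]
grip_width: 0.0003
```

```bash
python3 st.py e1
```

```text
14.55 box [ -42.8 -221.2  254.2] yaw -0.02 F [ 31.02 -44.76  57.47] 0.0002852056403661636
```

View pics/e1.png

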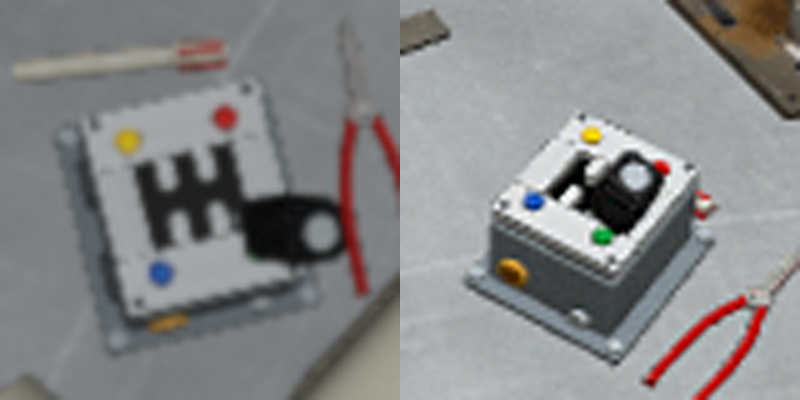

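The lever sits in the green slot. The force reading is high, though: either inertia from the fast move or contact, so I check that first.

```bash
python3 - <<'E'
from workcell import *
from h import *
t=camera("top");s=camera("side")
o=get_obs();print(o["clock"],o["ft_force"].round(1),o["eef_pos"],o["joint_vel"].round(3))
cv2.imwrite("pics/full1.png",s["color"][:,:,::-1])
pt=(235+322/5-.4,135+231/5-.4); ps=np.array([235+(635-400)/5-.4,165+175/5-.4])
p,e=tri(t,pt,s,ps-np.array([.7,.3])); b=box(p); print(b,e,b[:2]/(b[2]-.01))
print(tilt(s,ps,np.array([.7,.3])),tilt(t,np.array(pt),np.zeros(2)))
print("expected cap home",cap(-.29,-.31),proj(t,cap(-.29,-.31)),pt)
E
```

```text
14.75 [ 0.1  0.5 -0.3] [ 0.55927573 -0.51253675  0.25231926] [ 0.05  -0.057  0.047 -0.01   0.013  0.002]
[-0.04947741 -0.05686914  0.18552335] 0.0013052750801394544 [-0.28188508 -0.32399754]
[-0.26794777 -0.30920357] [-0.27663783 -0.32709983]
expected cap home [ 0.51711906 -0.35196952  0.18130319] [298.13188038 181.94206649] (299.0, 180.79999999999998)
```

View pics/full1.png

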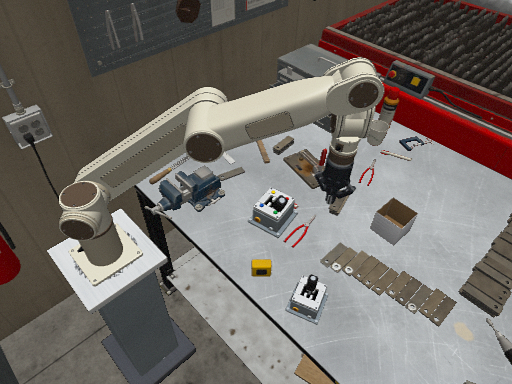

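The high force was inertia; it now reads about 0. The cap triangulates to a tilt of about (−0.27, −0.32). I want a finer reading to confirm it is fully home.

```bash
python3 - <<'E'
from workcell import *
from h import *
t=camera("top");s=camera("side")
crop(t,"pics/f1.png",235,135,95,75,8); crop(s,"pics/f2.png",250,165,75,75,8)
def capc(c,u0,v0,w=9):
    g=cv2.cvtColor(c["color"],cv2.COLOR_RGB2GRAY)[v0-w:v0+w+1,u0-w:u0+w+1]
    m=(g>100).astype(np.uint8);k,l,st,ce=cv2.connectedComponentsWithStats(m);i=l[w,w];return ce[i]+[u0-w,v0-w],st[i,4]
a=capc(t,299,181,5);b=capc(s,282,200,4);print(a,b)
# initial
import types
for n in("top","side"):
    im=cv2.imread(f"pics/{n}0.png")[:,:,::-1]; c=dict(t if n=="top" else s); c["color"]=im
    if n=="top": a0=capc(c,274,167,4); t0=c
    else: b0=capc(c,275,181,4); s0=c
print(a0,b0)
for x,y in((a,b),(a0,b0)):
    p,e=tri(t,x[0],s,y[0]-np.array([.7,.3]));q=box(p);print(q,e,q[:2]/(q[2]-.01),np.linalg.norm(q-[0,0,.01]))
E
```

```text
(array([298.78125, 181.125  ]), np.int32(32)) (array([281.64, 199.76]), np.int32(25))
(array([273.85365854, 166.85365854]), np.int32(41)) (array([275.19512195, 179.12195122]), np.int32(41))
[-0.04976705 -0.05662596  0.18469063] 0.00018616608813971848 [-0.28488675 -0.32414998] 0.19026317431562284
[0.00068827 0.00286135 0.20983804] 4.9873845431722054e-05 [0.00344412 0.01431836] 0.19985971028680433
```

View pics/f1.png

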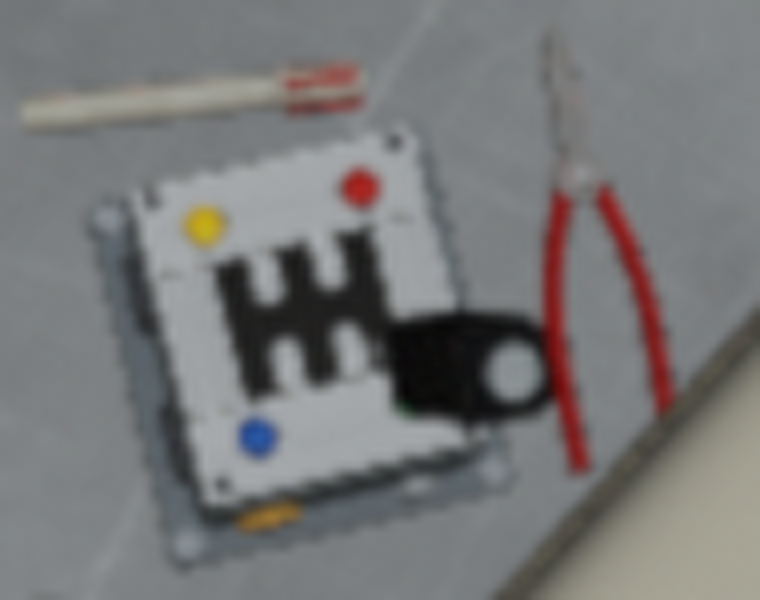

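View pics/f2.png

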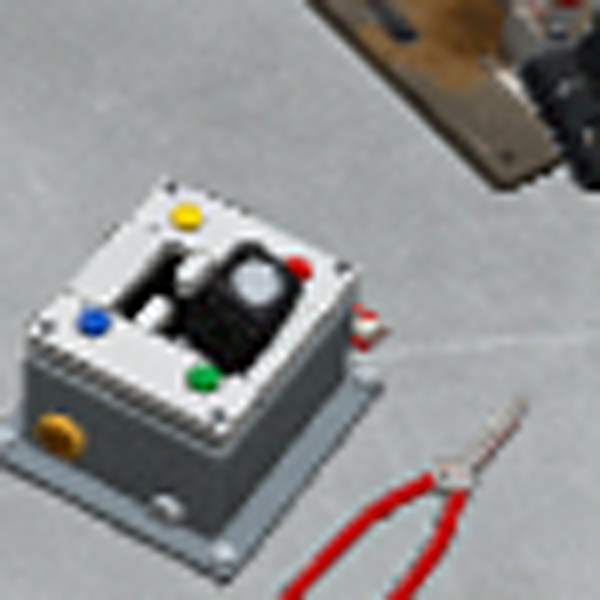

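Plugs and loose items have not moved. The cap reads about 4 mm short of nominal in x, near the measuring error. There is plenty of time, so I'll press once more, firmly, on the same face.

Call:
move_arm --motion '[[0, [0.2, -0.4, 0], 0], [0, [0.5, -1.0, 0], 0], [0, [0.8, -1.7, 0], 0], [0, [1.1, -2.4, 0], 0], [0, [1.3, -3.0, 0], 0], [0, [1.3, -3.4, 0], 0], [0, [1.3, -3.5, 0.5], 0], [0, [1.3, -3.5, 1.2], 0], [0, [1.3, -3.5, 1.8], 0], [0, [1.3, -3.5, 2.15], 0]]'

```text
clock: 15.85
eef_pos: [0.5895, -0.3246, 0.1475]
tool_rot: [0.994, 0.107, 0.002, 0.002]
ft_force: [-0.4, -0.2, 0.1]
grip_width: -0.0
```

```bash
python3 st.py g1
```

```text
15.85 box [ 25.4 -43.3 147.5] yaw 0.17 F [-0.39 -0.11  0.15] -3.51883653428073e-05
```

View pics/g1.png

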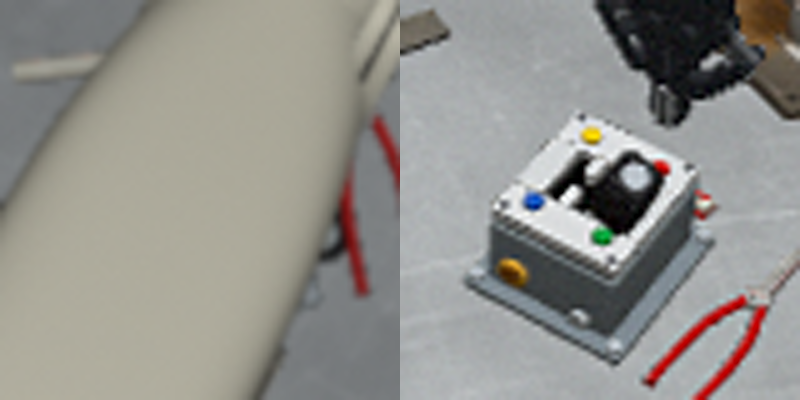

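Call:
move_arm --motion '[[0, [-0.2, 0, 0], 0], [0, [-0.4, 0, 0], 0], [0, [-0.6, 0, 0], 0], [0, [-0.7, 0, 0], 0], [0, [-0.78, 0, 0], 0], [0, [-0.84, 0, 0], 0], [0, [-0.88, 0, 0], 0], [0, [-0.92, 0, 0], 0], [0, [-0.95, 0, 0], 0], [0, [-0.95, 0, 0], 0]]'

```text
clock: 16.95
eef_pos: [0.5483, -0.3358, 0.1482]
tool_rot: [0.994, 0.107, 0.007, 0.002]
ft_force: [12.8, 2.5, -2.5]
grip_width: -0.0004
```

```bash
python3 st.py g2
```

```text
16.95 box [-17.3 -45.6 148.2] yaw 0.13 F [13.   -0.26 -2.51] -0.0003792021460727705
```

Call:
move_arm --motion '[[0, [-0.03, 0, 0], 0], [0, [-0.06, 0, 0], 0], [0, [-0.09, 0, 0], 0], [0, [-0.12, 0, 0], 0], [0, [-0.12, 0, 0], 0], [0, [-0.12, 0, 0], 0], [0, [-0.12, 0, 0], 0], [0, [-0.12, 0, 0], 0], [0, [-0.12, 0, 0], 0], [0, [-0.12, 0, 0], 0]]'

```text
clock: 18.05
eef_pos: [0.5472, -0.3358, 0.1484]
tool_rot: [0.994, 0.108, 0.011, 0.001]
ft_force: [23.4, 5.4, -7.7]
grip_width: -0.0
```

```bash
python3 st.py g3
```

```text
18.05 box [-18.4 -45.4 148.4] yaw 0.29 F [23.99  0.42 -7.7 ] -2.608710303705271e-05
```

View pics/g3.png

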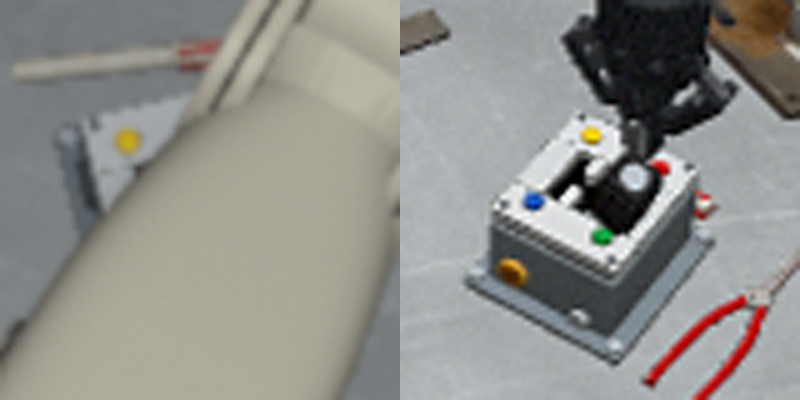

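The second push met the same hard stop (24 N, about 1 mm of give), so the lever is home. I retreat.

Call:
move_arm --motion '[[0, [0.2, 0, 0], 0], [0, [0.6, 0, 0], 0], [0, [1.0, 0, -0.2], 0], [0, [1.05, 0, -0.8], 0], [0, [1.05, 0, -1.5], 0], [0, [1.05, 0, -2.1], 0], [0, [1.0, 0.4, -2.2], 0], [0, [0.8, 1.1, -2.2], 0], [0, [0.6, 1.9, -2.2], 0], [0, [0.4, 2.6, -2.2], 0]]'

```text
clock: 19.15
eef_pos: [0.5826, -0.462, 0.2579]
tool_rot: [0.994, 0.105, 0.001, 0.002]
ft_force: [0.1, -0.4, 0.5]
grip_width: -0.0
```

Call:
move_arm --motion '[[0, [-0.1, 0.3, 0], 0], [0, [-0.2, 0.6, 0], 0], [0, [-0.3, 0.8, 0], 0], [0, [-0.4, 0.9, 0], 0], [0, [-0.4, 0.9, 0], 0], [0, [-0.4, 0.9, 0], 0], [0, [-0.4, 0.9, 0], 0], [0, [-0.4, 0.9, 0], 0], [0, [-0.4, 0.9, 0], 0], [0, [-0.4, 0.9, 0], 0]]'

```text
clock: 20.15
eef_pos: [0.5698, -0.5055, 0.2553]
tool_rot: [0.994, 0.105, 0.003, 0.004]
ft_force: [0.1, 0.1, -0.3]
grip_width: -0.0001
```

```bash
python3 st.py z1
```

```text
20.15 box [ -31.8 -216.1  255.3] yaw 0.01 F [ 0.15  0.05 -0.3 ] -8.021202906954659e-05
```

View pics/z1.png

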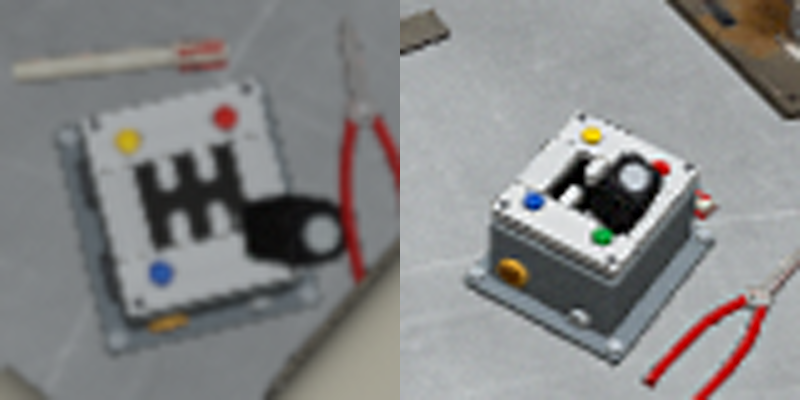

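The lever stays in the green-plug slot (cap at 322,232 in the top half, 635,177 in the side half), the same as before the second push. The arm is clear and nothing else has moved.

```bash
python3 -c "
from workcell import *
print(job_done())"
```

```text
the job is handed in; nothing more can be done
None
```

The lever is in the slot next to the green plug, and I handed the job in at about 20 s. With the fingers shut I pushed its left face across the gate to the outer wall. I then went round and pushed its far face into the slot until it stopped.

- **Home:** a second push on the far face met the same hard stop, at 24 N with about 1 mm of give, and the lever stayed in place once I let go.
- **Small disagreement:** the cameras put the final tilt at about −0.27 fore-and-aft and −0.32 sideways. That is about 4 mm short at the handle top in x against the nominal −0.29. I put this down to camera error, because the stop was firm both times.
- **Force reading:** during the first retreat the wrist force briefly read about 80 N (limit 120 N). It fell to zero once the arm settled, and no contact was visible, so I took it for inertia.
- **At the end:** the arm was clear of the lever with about zero force. The pliers and paint marker had not moved in the pictures. I did not measure the other loose items, but the arm did not go near them at bench height.

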